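# Click the staple box lid shut all round

### The job

Press down the blue rim of the storage box's lid, section by section, with the fingertips until all four sides have clicked fully shut and stay shut by themselves. Just press, without crushing the box: do not grasp, lift, tip or shove it, and leave the stapler, the glue stick and the mug where they are.

Things in the scene. Friction and masses are not known exactly. Their poses are not given: they have to be found in the camera images.
- box: White plastic storage box full of staples (1.6 kg), loose on the desk: 180 x 130 mm, x along its length, z up, origin at the centre of its underside. The lid cannot come off: white middle panel (118 x 68 mm) and white corners are fixed, tops 73 mm above the desk; between the corners are four blue rim sections, one a side, that clip down separately. An orange band shows below an open one.
- rim_a (a joint): Blue rim section, short end at the box's +x: 64 mm long, 30 wide, hinged along its inner edge (60 mm from the box's middle). Rad: 0 open, outer edge 9 mm up; 0.30 shut, top level, 76 mm above the desk. Pressed, it resists with about 6 N at first, then less; past about 0.18 it snaps shut by itself, before that it springs back. Starts open.
- rim_a_press (a point): Point on the top of that rim section to press: middle of its length, 22 mm outwards (+x of the box) from its hinge line, 8 mm inside its outer edge. It moves with the section: about 82 mm above the desk when open, 76 mm when shut.
- rim_b (a joint): Blue rim section, long side at the box's +y: 114 mm long, 30 wide, hinged along its inner edge (35 mm from the box's middle). Rad: 0 open, outer edge 9 mm up; 0.30 shut, top level, 76 mm above the desk. Pressed, it resists with about 6 N at first, then less; past about 0.18 it snaps shut by itself, before that it springs back. Starts open.
- rim_b_press (a point): Point on the top of that rim section to press: middle of its length, 22 mm outwards (+y of the box) from its hinge line, 8 mm inside its outer edge. It moves with the section: about 82 mm above the desk when open, 76 mm when shut.
- rim_c (a joint): Blue rim section, short end at the box's -x: 64 mm long, 30 wide, hinged along its inner edge (60 mm from the box's middle). Rad: 0 open, outer edge 9 mm up; 0.30 shut, top level, 76 mm above the desk. Pressed, it resists with about 6 N at first, then less; past about 0.18 it snaps shut by itself, before that it springs back. Starts open.
- rim_c_press (a point): Point on the top of that rim section to press: middle of its length, 22 mm outwards (-x of the box) from its hinge line, 8 mm inside its outer edge. It moves with the section: about 82 mm above the desk when open, 76 mm when shut.
- rim_d (a joint): Blue rim section, long side at the box's -y: 114 mm long, 30 wide, hinged along its inner edge (35 mm from the box's middle). Rad: 0 open, outer edge 9 mm up; 0.30 shut, top level, 76 mm above the desk. Pressed, it resists with about 6 N at first, then less; past about 0.18 it snaps shut by itself, before that it springs back. May start shut; pressing it again is harmless.
- rim_d_press (a point): Point on the top of that rim section to press: middle of its length, 22 mm outwards (-y of the box) from its hinge line, 8 mm inside its outer edge. It moves with the section: about 82 mm above the desk when open, 76 mm when shut.
- stapler: Red and black desk stapler, 125 x 34 x 45 mm, lying beside the box; x along its length. Origin at the centre of its underside. To be left alone.
- glue_stick: Glue stick standing upright with a yellow cap, 28 mm across, 85 mm high. Origin at the centre of its underside. To be left alone.
- mug: Blue mug, 78 mm across, 85 mm high, handle at its own +y. Origin at the centre of its underside. To be left alone.

How it is judged (in metres and radians):
At the end, for the whole second after the job is handed in: All four rim sections are snapped shut (each joint beyond 0.26 of 0.30 rad) with nothing holding them; the box stands flat and still within 30 mm of where it was, and the stapler, glue stick and mug stand upright within 20 mm of where they were (value of joint each of rim_a, rim_b, rim_c, rim_d above 0.26 rad and distance of box from where it was at the start of the episode below 0.03 m and angle between box's own z axis and vertical below 0.05 rad and height (world z) of box below 0.006 m and linear speed of box below 0.02 m/s and distance of each of stapler, glue_stick, mug from where it was at the start of the episode below 0.02 m and angle between each of stapler, glue_stick, mug's own z axis and vertical below 0.1 rad); the robot touches nothing.
It fails at once if the box is lifted or tipped (raised 10 mm or tilted 0.1 rad) (height (world z) of box above 0.01 m or angle between box's own z axis and vertical above 0.1 rad).
It fails at once if the box is shoved more than 30 mm (distance of box from where it was at the start of the episode above 0.03 m).
It fails at once if the box is crushed (more than 60 N from the robot) (contact force between box and the fingers above 60 N or contact force between box and the arm above 60 N).
It fails at once if the stapler, glue stick or mug is moved more than 20 mm, lifted or knocked over (distance of any of stapler, glue_stick, mug from where it was at the start of the episode above 0.02 m or angle between any of stapler, glue_stick, mug's own z axis and vertical above 0.3 rad).
It also fails if it takes over 45 s, if anything falls off the work surface, if the arm or the gripper's body presses on something with over 40 N, if the wrist force passes 120 N, or if a joint passes its speed limit or range.

### The arm

A 6-joint arm with a two-finger parallel gripper is mounted at the origin on the work surface. World frame = base frame: x ahead of the robot, y to its left, z up, the work surface at z = 0. Lengths are in m, angles in degrees, forces in N, time in s.
With the tool pointing down it reaches from about 0.375 to 0.9 m from the base axis. Payload 3.1 kg.
Tool frame: the origin (TCP) lies at the very end of the fingers, on their centre line; the grasp point (between the pads) lies 19 mm behind it; x points along the fingers, y is the direction in which the jaws open and shut, and the axes are right-handed (so a half turn about x gives the same grasp; the last joint's range is limited). The gripper opens to 87 mm and grips with 3 to 60 N. Pads are 19 mm wide; open, the fingers measure 117 mm over their backs; the gripper's body (75 mm by 190 mm) begins 51 mm behind the grasp point.
Start: joints at [65.231, 30.224, 82.088, -0, 67.689, -10.227], TCP at [0.157, 0.605, 0.223] pointing down, gripper open.
Joint ranges: [-176.69, 176.69], [-43.24, 126.21], [12.49, 139.97], [-82, 262], [0, 151.66], [-163.58, 163.58]. Speed limits (degrees/s): [159.86, 159.86, 180, 180, 180, 180].

### API

Orientations are given as a 3x3 rotation matrix whose columns are the frame's x, y, z axes.
In Python, from station import read_state, cams, r gives the robot as it stands.
- The arm moves only by the shell command python3 -m handwheel 'ROWS' [FORCE]. ROWS is JSON, a list of rows, each an object of numbers: "wx", "wy", "wz": the turn, a rotation vector about the tool's x, y, z in degrees; "x", "y", "z": the shift along the tool's x, y, z in mm; "grip": the opening, from 0 (shut) to 1 (fully open). In form: [{"wx": .., "wy": .., "wz": .., "x": .., "y": .., "z": .., "grip": ..}, ...]. A call has 1 to 12 rows; each row is the pose to reach, as a shift and turn from the pose commanded when the call began, along the tool's axes at that moment; what a row does not reach only later rows make up. A row lasts 1/10 s, in which the tool goes at most 50 mm and 8.59 degrees, less where a joint would pass 70% of its speed; a pose out of reach is approached as far as the arm can. A call with a gripper value outside its range is refused whole. The fingers move at their own pace and stop on an object; FORCE is the grip in N (left out, the last holds). Time passes only in rows, so rows that repeat a pose let the fingers close. It gives the time, the measured TCP pose, the force and the opening at its end, in the units of the state.
- read_state(): the state, without advancing time (a new reading comes with each control period).
- cams.snapshot(name): name is "side" or "top"; returns the picture (420x560x3 uint8, red, green, blue); there is no depth.
- cams.calibration(name): a dict with "vfov" (degrees; the focal length in pixels is half the picture's height over the tangent of half this angle, whatever the lens; pixels are square), "cx", "cy" (the principal point, pixels), "k1" (the pictures are not rectified: a ray, as slopes to the right and down, at radius r is drawn at 1 + k1 r^2 times it, then the intrinsics apply), "R" (3x3) and "t" (3): a world point X has camera coordinates R X + t. Camera axes: x right, y down, z forward; pixel columns grow to the right and rows downward; lengths in m; the calibration is good to about 2 mm. A picture is of the moment at which its call begins. calibration takes no time and is no camera call.
- r.finish_job(): hands the job in, once; it reports no verdict.
The state is a dict: "time_s": time; "joint_positions": joint angles; "joint_vel": joint speeds; "joint_torque": joint torques, N m; "eef_pos": TCP position; "orientation": TCP orientation; "wrist_force": force on the tool from outside, world axes, zero at the start; "ft_torque": the same for the moment, N m; "finger_gap": finger opening in m.
Only numpy, scipy, OpenCV 4.12 (cv2) and the standard library are available. Lean on these libraries where they do the work, as an engineer would, in place of code of your own. Each camera call takes 0.05 s, during which the arm holds its last target. There are 200 camera calls.

## Working session

There is one attempt and no reset: what is moved stays moved. The work goes in short steps, Python scripts to look and compute and a shell command to move; the robot and the scene stay as the last step left them, time stands still between calls to the robot, and variables do not carry over. Pictures are saved under pics/ and viewed, about 8 in all and at most 12, crops included, and the job is handed in when it is done.

```bash
mkdir -p pics; ls; python3 - <<'E'
from station import read_state,cams,r
import cv2,numpy as np
for n in("top","side"):
    im=cams.snapshot(n); cv2.imwrite(f"pics/{n}0.png",im[:,:,::-1]); c=cams.calibration(n); print(n,c)
s=read_state(); print(s["time_s"],s["eef_pos"],np.round(s["orientation"],3),s["wrist_force"],s["finger_gap"])
E
```

```text
pics
top {'vfov': 47.832060509031564, 'cx': 281.86064045046516, 'cy': 212.23439380669146, 'k1': -0.061979594710098625, 'R': array([[-0.01688666, -0.99984187, -0.00557489],
       [-0.99301852,  0.01742191, -0.11666485],
       [ 0.11674353,  0.00356589, -0.99315569]]), 't': array([0.06180163, 0.61136904, 0.99632115])}
side {'vfov': 48.513113765861874, 'cx': 279.27098388132674, 'cy': 213.8695873081095, 'k1': -0.13472778502478505, 'R': array([[ 0.93704955, -0.34918097, -0.0032864 ],
       [-0.26160675, -0.69574246, -0.66895765],
       [ 0.23130079,  0.6277062 , -0.74329326]]), 't': array([-0.55090954,  0.22679045,  0.81324765])}
0.1 [0.15659063 0.604389   0.22168219] [[-0.001  0.251  0.968]
 [-0.002  0.968 -0.251]
 [-1.    -0.002 -0.   ]] [0.05999651 0.41031879 0.22493982] 0.08692585165022151
```

View pics/top0.png

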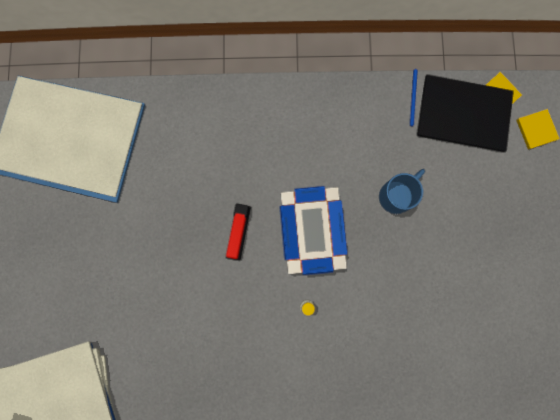

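View pics/side0.png

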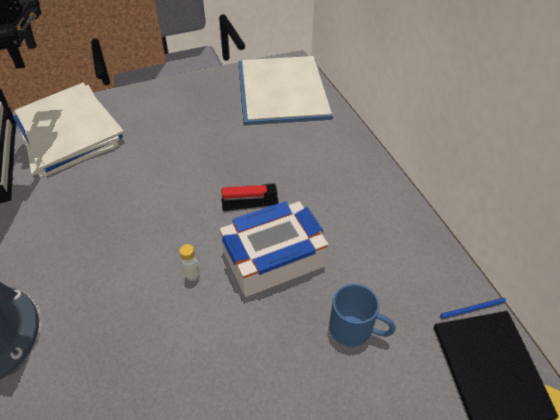

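Both views show the box near top-pixel (314,230), with blue rims at (310,194), (290,232), (338,228) and (317,266). The stapler is at (238,232), the mug at (402,193) and the glue stick at (308,309).

```bash
cat > h.py <<'E'
import cv2,numpy as np
from station import read_state,cams
def ray(n,uv,z):
    c=cams.calibration(n); f=210/np.tan(np.radians(c["vfov"]/2)); K=np.array([[f,0,c["cx"]],[0,f,c["cy"]],[0,0,1]])
    p=cv2.undistortPoints(np.array(uv,float).reshape(-1,1,2),K,np.array([c["k1"],0,0,0.]))[:,0]
    R=np.array(c["R"]);C=-R.T@np.array(c["t"]); d=np.c_[p,np.ones(len(p))]@R
    return C+d*((z-C[2])/d[:,2])[:,None]
def blobs(n,im,box):
    h=cv2.cvtColor(im,cv2.COLOR_RGB2HSV); m=cv2.inRange(h,(110,180,60),(130,255,255))
    x0,y0,x1,y1=box; k=np.zeros_like(m);k[y0:y1,x0:x1]=m[y0:y1,x0:x1]
    cs,_=cv2.findContours(k,cv2.RETR_EXTERNAL,cv2.CHAIN_APPROX_NONE)
    return [cv2.minAreaRect(c) for c in cs if cv2.contourArea(c)>100]
def orange(im,box):
    h=cv2.cvtColor(im,cv2.COLOR_RGB2HSV); m=cv2.inRange(h,(3,120,120),(22,255,255))
    x0,y0,x1,y1=box; return np.argwhere(m[y0:y1,x0:x1])[:,::-1]+[x0,y0]
E
cat > m.py <<'E'
from h import *
B={"top":(265,175,365,285),"side":(210,195,340,300)}
for n in B:
    im=cv2.imread(f"pics/{n}0.png")[:,:,::-1].copy()
    b=blobs(n,im,B[n]); P=ray(n,[q[0] for q in b],.078)
    for q,p in zip(b,P): print(n,np.round(q[0],1),np.round(q[1],1),np.round(p,4))
    print(P.mean(0))
    for q in b:
        c=ray(n,cv2.boxPoints(q),.078); e=[c[1]-c[0],c[2]-c[1]]; e=max(e,key=np.linalg.norm); print("  len",np.linalg.norm(e).round(4),"ang",np.degrees(np.arctan2(e[1],e[0])).round(1))
    cv2.imwrite(f"pics/z{n}.png",cv2.resize(im[B[n][1]:B[n][3],B[n][0]:B[n][2],::-1],None,fx=5,fy=5,interpolation=cv2.INTER_NEAREST))
E
python3 m.py
```

```text
Traceback (most recent call last):
  File "m.py", line 5, in <module>
    b=blobs(n,im,B[n]); P=ray(n,[q[0] for q in b],.078)
                          ~~~^^^^^^^^^^^^^^^^^^^^^^^^^^
  File "h.py", line 5, in ray
    p=cv2.undistortPoints(np.array(uv,float).reshape(-1,1,2),K,np.array([c["k1"],0,0,0.]))[:,0]
      ~~~~~~~~~~~~~~~~~~~^^^^^^^^^^^^^^^^^^^^^^^^^^^^^^^^^^^^^^^^^^^^^^^^^^^^^^^^^^^^^^^^^
cv2.error: OpenCV(4.12.0) /io/opencv/modules/calib3d/src/undistort.dispatch.cpp:347: error: (-215:Assertion failed) CV_IS_MAT(_src) && CV_IS_MAT(_dst) && (_src->rows == 1 || _src->cols == 1) && (_dst->rows == 1 || _dst->cols == 1) && _src->cols + _src->rows - 1 == _dst->rows + _dst->cols - 1 && (CV_MAT_TYPE(_src->type) == CV_32FC2 || CV_MAT_TYPE(_src->type) == CV_64FC2) && (CV_MAT_TYPE(_dst->type) == CV_32FC2 || CV_MAT_TYPE(_dst->type) == CV_64FC2) in function 'cvUndistortPointsInternal'
```

```bash
python3 -c "
import cv2
a=cv2.imread('pics/top0.png');h=cv2.cvtColor(a,cv2.COLOR_BGR2HSV);print(h[194,310],h[232,290],h[228,338],h[193,402])"
sed -i 's/(110,180,60)/(100,190,50)/' h.py; python3 m.py
```

```text
[108 215 154] [108 219 148] [108 201 166] [105 132 137]
top [317.  265.9] [13.3 29.3] [ 0.4946 -0.0195  0.078 ]
top [289.1 231.6] [52.3 13. ] [0.5665 0.0368 0.078 ]
top [337.5 227.5] [52.3 11.9] [ 0.5734 -0.0643  0.078 ]
top [309.8 193.9] [12.5 27.7] [ 0.6452 -0.0082  0.078 ]
[ 0.5699219  -0.01379147  0.078     ]
  len 0.0605 ang -85.3
  len 0.1091 ang -176.0
  len 0.1093 ang -175.8
  len 0.0583 ang -85.5Traceback (most recent call last):
  File "m.py", line 5, in <module>
    b=blobs(n,im,B[n]); P=ray(n,[q[0] for q in b],.078)
                          ~~~^^^^^^^^^^^^^^^^^^^^^^^^^^
  File "h.py", line 5, in ray
    p=cv2.undistortPoints(np.array(uv,float).reshape(-1,1,2),K,np.array([c["k1"],0,0,0.]))[:,0]
      ~~~~~~~~~~~~~~~~~~~^^^^^^^^^^^^^^^^^^^^^^^^^^^^^^^^^^^^^^^^^^^^^^^^^^^^^^^^^^^^^^^^^
cv2.error: OpenCV(4.12.0) /io/opencv/modules/calib3d/src/undistort.dispatch.cpp:347: error: (-215:Assertion failed) CV_IS_MAT(_src) && CV_IS_MAT(_dst) && (_src->rows == 1 || _src->cols == 1) && (_dst->rows == 1 || _dst->cols == 1) && _src->cols + _src->rows - 1 == _dst->rows + _dst->cols - 1 && (CV_MAT_TYPE(_src->type) == CV_32FC2 || CV_MAT_TYPE(_src->type) == CV_64FC2) && (CV_MAT_TYPE(_dst->type) == CV_32FC2 || CV_MAT_TYPE(_dst->type) == CV_64FC2) in function 'cvUndistortPointsInternal'
```

```bash
cat > d.py <<'E'
from h import *
C=np.array([.570,-.014]);u=np.array([np.cos(np.radians(4.3)),np.sin(np.radians(4.3))]);v=np.array([-u[1],u[0]])
T={"a":C+.082*u,"b":C+.057*v,"c":C-.082*u,"d":C-.057*v}
s=read_state();R=np.array(s["orientation"]);p=np.array(s["eef_pos"])
print("t",s["time_s"],"p",p.round(4),"F",np.round(s["wrist_force"],1),"gap",round(s["finger_gap"],4),"down",R[:,0].round(3))
for k,t in T.items(): print(k,t.round(4),"tool shift to z=.1:",(R.T@(np.r_[t,.1]-p)*1000).round(1))
E
python3 d.py; python3 - <<'E'
from h import *
im=cv2.imread("pics/side0.png")[:,:,::-1].copy()
h=cv2.cvtColor(im,cv2.COLOR_RGB2HSV); print(h[217,262],h[257,285])
h_=cv2.inRange(h,(100,150,40),(130,255,255)); k=np.zeros_like(h_); k[195:300,210:340]=h_[195:300,210:340]
n,l,st,ce=cv2.connectedComponentsWithStats(k)
for i in range(1,n):
    if st[i,4]>60: print(ce[i].round(1),st[i,4],ray("side",[ce[i]],.078)[0].round(4))
cv2.imwrite("pics/z1.png",np.hstack([cv2.resize(im[195:300,210:340,::-1],(400,323)),cv2.resize(cv2.imread("pics/top0.png")[180:280,265:365],(323,323))]))
E
```

```text
t 0.1 p [0.1566 0.6044 0.2217] F [0.1 0.4 0.2] gap 0.0869 down [-0.001 -0.002 -1.   ]
a [ 0.6518 -0.0079] tool shift to z=.1: [ 122.3 -468.1  633.1]
b [0.5657 0.0428] tool shift to z=.1: [ 122.3 -440.6  537.1]
c [ 0.4882 -0.0201] tool shift to z=.1: [ 122.5 -521.   477.9]
d [ 0.5743 -0.0708] tool shift to z=.1: [ 122.5 -548.5  573.9]
[110 172 169] [109 166 129]
[261.9 215.8] 704 [0.5645 0.0334 0.078 ]
[308.  221.3] 361 [ 0.643  -0.0114  0.078 ]
[234.6 247.4] 413 [ 0.4921 -0.0227  0.078 ]
[283.9 256.2] 900 [ 0.5698 -0.0732  0.078 ]
```

View pics/z1.png

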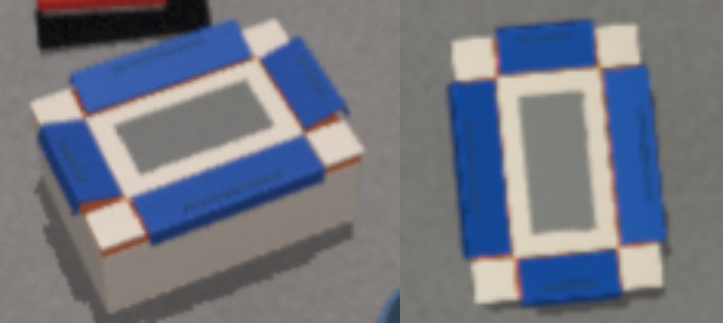

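The two views agree to a few mm: centre about (0.570,-0.014), yaw about 4.3°. I'll close the fingers and move above the left long side.

```bash
python3 -m handwheel '[{"x":0,"y":-220,"z":268,"grip":0},{"x":0,"y":-220,"z":268,"grip":0},{"x":0,"y":-220,"z":268,"grip":0},{"x":0,"y":-220,"z":268,"grip":0},{"x":0,"y":-220,"z":268,"grip":0},{"x":0,"y":-220,"z":268,"grip":0},{"x":0,"y":-220,"z":268,"grip":0},{"x":0,"y":-220,"z":268,"grip":0},{"x":0,"y":-220,"z":268,"grip":0}]' 10
python3 d.py
```

```text
t 0.1 p [0.1566 0.6044 0.2217] F [0.1 0.4 0.2] gap 0.0869 down [-0.001 -0.002 -1.   ]
a [ 0.6518 -0.0079] tool shift to z=.1: [ 122.3 -468.1  633.1]
b [0.5657 0.0428] tool shift to z=.1: [ 122.3 -440.6  537.1]
c [ 0.4882 -0.0201] tool shift to z=.1: [ 122.5 -521.   477.9]
d [ 0.5743 -0.0708] tool shift to z=.1: [ 122.5 -548.5  573.9]invalid input at $[0]: expected keys wx, wy, wz, x, y, z, grip
```

All keys are needed in each row.

```bash
python3 -m handwheel '[{"wx":0,"wy":0,"wz":0,"x":0,"y":-220,"z":268,"grip":0},{"wx":0,"wy":0,"wz":0,"x":0,"y":-220,"z":268,"grip":0},{"wx":0,"wy":0,"wz":0,"x":0,"y":-220,"z":268,"grip":0},{"wx":0,"wy":0,"wz":0,"x":0,"y":-220,"z":268,"grip":0},{"wx":0,"wy":0,"wz":0,"x":0,"y":-220,"z":268,"grip":0},{"wx":0,"wy":0,"wz":0,"x":0,"y":-220,"z":268,"grip":0},{"wx":0,"wy":0,"wz":0,"x":0,"y":-220,"z":268,"grip":0},{"wx":0,"wy":0,"wz":0,"x":0,"y":-220,"z":268,"grip":0},{"wx":0,"wy":0,"wz":0,"x":0,"y":-220,"z":268,"grip":0}]' 10
python3 d.py
```

```text
time_s: 1.0
eef_pos: [0.3615, 0.3238, 0.2223]
orientation: [[-0.001, 0.254, 0.967], [0.0, 0.967, -0.254], [-1.0, -0.0, -0.001]]
wrist_force: [-0.2, 0.2, 0.2]
finger_gap: 0.0231
t 1.0 p [0.3615 0.3238 0.2223] F [-0.2  0.2  0.2] gap 0.0231 down [-0.001  0.    -1.   ]
a [ 0.6518 -0.0079] tool shift to z=.1: [ 122.1 -246.9  365.2]
b [0.5657 0.0428] tool shift to z=.1: [ 122.1 -219.8  269.1]
c [ 0.4882 -0.0201] tool shift to z=.1: [ 122.2 -300.4  210.2]
d [ 0.5743 -0.0708] tool shift to z=.1: [ 122.1 -327.6  306.3]
```

```bash
python3 -m handwheel '[{"wx":0,"wy":0,"wz":0,"x":90,"y":-220,"z":269,"grip":0},{"wx":0,"wy":0,"wz":0,"x":90,"y":-220,"z":269,"grip":0},{"wx":0,"wy":0,"wz":0,"x":90,"y":-220,"z":269,"grip":0},{"wx":0,"wy":0,"wz":0,"x":90,"y":-220,"z":269,"grip":0},{"wx":0,"wy":0,"wz":0,"x":90,"y":-220,"z":269,"grip":0},{"wx":0,"wy":0,"wz":0,"x":90,"y":-220,"z":269,"grip":0},{"wx":0,"wy":0,"wz":0,"x":90,"y":-220,"z":269,"grip":0},{"wx":0,"wy":0,"wz":0,"x":90,"y":-220,"z":269,"grip":0},{"wx":0,"wy":0,"wz":0,"x":90,"y":-220,"z":269,"grip":0},{"wx":0,"wy":0,"wz":0,"x":90,"y":-220,"z":269,"grip":0}]'
python3 d.py
```

```text
time_s: 2.0
eef_pos: [0.5648, 0.0463, 0.1323]
orientation: [[-0.002, 0.249, 0.968], [0.001, 0.968, -0.249], [-1.0, 0.0, -0.002]]
wrist_force: [1.0, 0.1, -0.2]
finger_gap: 0.0002
t 2.0 p [0.5648 0.0463 0.1323] F [ 1.   0.1 -0.2] gap 0.0002 down [-0.002  0.001 -1.   ]
a [ 0.6518 -0.0079] tool shift to z=.1: [ 32.  -30.7  97.8]
b [0.5657 0.0428] tool shift to z=.1: [32.3 -3.1  1.8]
c [ 0.4882 -0.0201] tool shift to z=.1: [ 32.4 -83.4 -57.5]
d [ 0.5743 -0.0708] tool shift to z=.1: [  32.1 -111.1   38.4]
```

```bash
python3 -m handwheel '[{"wx":0,"wy":0,"wz":0,"x":20,"y":-2,"z":1,"grip":0},{"wx":0,"wy":0,"wz":0,"x":36,"y":-2,"z":1,"grip":0},{"wx":0,"wy":0,"wz":0,"x":42,"y":-2,"z":1,"grip":0},{"wx":0,"wy":0,"wz":0,"x":45,"y":-2,"z":1,"grip":0},{"wx":0,"wy":0,"wz":0,"x":48,"y":-2,"z":1,"grip":0},{"wx":0,"wy":0,"wz":0,"x":50,"y":-2,"z":1,"grip":0},{"wx":0,"wy":0,"wz":0,"x":52,"y":-2,"z":1,"grip":0},{"wx":0,"wy":0,"wz":0,"x":52,"y":-2,"z":1,"grip":0}]'
```

```text
time_s: 2.8
eef_pos: [0.567, 0.0426, 0.0814]
orientation: [[0.001, 0.251, 0.968], [0.0, 0.968, -0.251], [-1.0, 0.001, 0.001]]
wrist_force: [-0.7, 0.7, 2.1]
finger_gap: 0.0006
```

```bash
python3 -m handwheel '[{"wx":0,"wy":0,"wz":0,"x":1,"y":0,"z":0,"grip":0},{"wx":0,"wy":0,"wz":0,"x":2,"y":0,"z":0,"grip":0},{"wx":0,"wy":0,"wz":0,"x":3,"y":0,"z":0,"grip":0},{"wx":0,"wy":0,"wz":0,"x":4,"y":0,"z":0,"grip":0},{"wx":0,"wy":0,"wz":0,"x":4,"y":0,"z":0,"grip":0}]'
```

```text
time_s: 3.3
eef_pos: [0.5667, 0.0418, 0.0764]
orientation: [[-0.0, 0.251, 0.968], [-0.0, 0.968, -0.251], [-1.0, -0.0, -0.0]]
wrist_force: [0.5, 0.1, 0.1]
finger_gap: 0.0006
```

The force fell to 0 at z=76 mm, so this side has snapped. Lifting and going over the +x end.

```bash
python3 -m handwheel '[{"wx":0,"wy":0,"wz":0,"x":1,"y":0,"z":0,"grip":0},{"wx":0,"wy":0,"wz":0,"x":-25,"y":0,"z":0,"grip":0},{"wx":0,"wy":0,"wz":0,"x":-30,"y":-13,"z":47,"grip":0},{"wx":0,"wy":0,"wz":0,"x":-30,"y":-27,"z":95,"grip":0},{"wx":0,"wy":0,"wz":0,"x":-30,"y":-27,"z":95,"grip":0},{"wx":0,"wy":0,"wz":0,"x":-30,"y":-27,"z":95,"grip":0},{"wx":0,"wy":0,"wz":0,"x":-10,"y":-27,"z":95,"grip":0},{"wx":0,"wy":0,"wz":0,"x":-7,"y":-27,"z":95,"grip":0},{"wx":0,"wy":0,"wz":0,"x":-5,"y":-27,"z":95,"grip":0},{"wx":0,"wy":0,"wz":0,"x":-4,"y":-27,"z":95,"grip":0},{"wx":0,"wy":0,"wz":0,"x":-4,"y":-27,"z":95,"grip":0}]'
```

```text
time_s: 4.4
eef_pos: [0.6509, -0.0074, 0.0806]
orientation: [[-0.002, 0.251, 0.968], [0.0, 0.968, -0.251], [-1.0, -0.0, -0.002]]
wrist_force: [-0.6, 0.4, -0.6]
finger_gap: 0.0005
```

```bash
python3 -m handwheel '[{"wx":0,"wy":0,"wz":0,"x":1,"y":0,"z":0,"grip":0},{"wx":0,"wy":0,"wz":0,"x":2,"y":0,"z":0,"grip":0},{"wx":0,"wy":0,"wz":0,"x":3,"y":0,"z":0,"grip":0},{"wx":0,"wy":0,"wz":0,"x":4,"y":0,"z":0,"grip":0},{"wx":0,"wy":0,"wz":0,"x":4,"y":0,"z":0,"grip":0}]'; python3 d.py
```

```text
time_s: 4.9
eef_pos: [0.6517, -0.008, 0.0765]
orientation: [[-0.0, 0.251, 0.968], [0.0, 0.968, -0.251], [-1.0, -0.0, -0.0]]
wrist_force: [-0.2, 1.0, -0.7]
finger_gap: 0.0006
t 4.9 p [ 0.6517 -0.008   0.0765] F [-0.2  1.  -0.7] gap 0.0006 down [-0.  0. -1.]
a [ 0.6518 -0.0079] tool shift to z=.1: [-23.5   0.1  -0. ]
b [0.5657 0.0428] tool shift to z=.1: [-23.5  27.6 -96. ]
c [ 0.4882 -0.0201] tool shift to z=.1: [ -23.5  -52.9 -155.2]
d [ 0.5743 -0.0708] tool shift to z=.1: [-23.5 -80.3 -59.2]
```

Now the -y side, a step deeper where the force allows.

```bash
python3 -m handwheel '[{"wx":0,"wy":0,"wz":0,"x":1,"y":0,"z":0,"grip":0},{"wx":0,"wy":0,"wz":0,"x":-25,"y":0,"z":0,"grip":0},{"wx":0,"wy":0,"wz":0,"x":-30,"y":-40,"z":-30,"grip":0},{"wx":0,"wy":0,"wz":0,"x":-30,"y":-80,"z":-59,"grip":0},{"wx":0,"wy":0,"wz":0,"x":-30,"y":-80,"z":-59,"grip":0},{"wx":0,"wy":0,"wz":0,"x":-30,"y":-80,"z":-59,"grip":0},{"wx":0,"wy":0,"wz":0,"x":-10,"y":-80,"z":-59,"grip":0},{"wx":0,"wy":0,"wz":0,"x":-7,"y":-80,"z":-59,"grip":0},{"wx":0,"wy":0,"wz":0,"x":-5,"y":-80,"z":-59,"grip":0},{"wx":0,"wy":0,"wz":0,"x":-4,"y":-80,"z":-59,"grip":0},{"wx":0,"wy":0,"wz":0,"x":-4,"y":-80,"z":-59,"grip":0}]'
python3 -m handwheel '[{"wx":0,"wy":0,"wz":0,"x":1,"y":0,"z":0,"grip":0},{"wx":0,"wy":0,"wz":0,"x":2,"y":0,"z":0,"grip":0},{"wx":0,"wy":0,"wz":0,"x":3,"y":0,"z":0,"grip":0},{"wx":0,"wy":0,"wz":0,"x":4,"y":0,"z":0,"grip":0},{"wx":0,"wy":0,"wz":0,"x":4,"y":0,"z":0,"grip":0}]'; python3 d.py
```

```text
time_s: 6.0
eef_pos: [0.5752, -0.0703, 0.0808]
orientation: [[0.001, 0.25, 0.968], [-0.0, 0.968, -0.25], [-1.0, -0.0, 0.001]]
wrist_force: [-0.6, -0.3, -0.1]
finger_gap: 0.0004
time_s: 6.5
eef_pos: [0.5746, -0.0706, 0.0765]
orientation: [[-0.0, 0.251, 0.968], [0.0, 0.968, -0.251], [-1.0, 0.0, -0.0]]
wrist_force: [0.6, -1.0, -0.1]
finger_gap: 0.0006
t 6.5 p [ 0.5746 -0.0706  0.0765] F [ 0.6 -1.  -0.1] gap 0.0006 down [-0.  0. -1.]
a [ 0.6518 -0.0079] tool shift to z=.1: [-23.5  80.1  58.9]
b [0.5657 0.0428] tool shift to z=.1: [-23.5 107.6 -37.1]
c [ 0.4882 -0.0201] tool shift to z=.1: [-23.5  27.1 -96.3]
d [ 0.5743 -0.0708] tool shift to z=.1: [-23.5  -0.3  -0.2]
```

Now the -x end, then retreat clear (back left and high) and look.

```bash
python3 -m handwheel '[{"wx":0,"wy":0,"wz":0,"x":1,"y":0,"z":0,"grip":0},{"wx":0,"wy":0,"wz":0,"x":-25,"y":0,"z":0,"grip":0},{"wx":0,"wy":0,"wz":0,"x":-30,"y":13,"z":-48,"grip":0},{"wx":0,"wy":0,"wz":0,"x":-30,"y":27,"z":-96,"grip":0},{"wx":0,"wy":0,"wz":0,"x":-30,"y":27,"z":-96,"grip":0},{"wx":0,"wy":0,"wz":0,"x":-30,"y":27,"z":-96,"grip":0},{"wx":0,"wy":0,"wz":0,"x":-10,"y":27,"z":-96,"grip":0},{"wx":0,"wy":0,"wz":0,"x":-7,"y":27,"z":-96,"grip":0},{"wx":0,"wy":0,"wz":0,"x":-5,"y":27,"z":-96,"grip":0},{"wx":0,"wy":0,"wz":0,"x":-4,"y":27,"z":-96,"grip":0},{"wx":0,"wy":0,"wz":0,"x":-4,"y":27,"z":-96,"grip":0}]'
python3 -m handwheel '[{"wx":0,"wy":0,"wz":0,"x":1,"y":0,"z":0,"grip":0},{"wx":0,"wy":0,"wz":0,"x":2,"y":0,"z":0,"grip":0},{"wx":0,"wy":0,"wz":0,"x":3,"y":0,"z":0,"grip":0},{"wx":0,"wy":0,"wz":0,"x":4,"y":0,"z":0,"grip":0},{"wx":0,"wy":0,"wz":0,"x":5,"y":0,"z":0,"grip":0},{"wx":0,"wy":0,"wz":0,"x":5,"y":0,"z":0,"grip":0}]'
python3 -m handwheel '[{"wx":0,"wy":0,"wz":0,"x":-50,"y":0,"z":0,"grip":0},{"wx":0,"wy":0,"wz":0,"x":-100,"y":0,"z":0,"grip":0},{"wx":0,"wy":0,"wz":0,"x":-140,"y":300,"z":-180,"grip":0},{"wx":0,"wy":0,"wz":0,"x":-140,"y":300,"z":-180,"grip":0},{"wx":0,"wy":0,"wz":0,"x":-140,"y":300,"z":-180,"grip":0},{"wx":0,"wy":0,"wz":0,"x":-140,"y":300,"z":-180,"grip":0},{"wx":0,"wy":0,"wz":0,"x":-140,"y":300,"z":-180,"grip":0},{"wx":0,"wy":0,"wz":0,"x":-140,"y":300,"z":-180,"grip":0},{"wx":0,"wy":0,"wz":0,"x":-140,"y":300,"z":-180,"grip":0},{"wx":0,"wy":0,"wz":0,"x":-140,"y":300,"z":-180,"grip":0},{"wx":0,"wy":0,"wz":0,"x":-140,"y":300,"z":-180,"grip":0}]'
cat > look.py <<'E'
import sys
from h import *
i=sys.argv[1]; t=cams.snapshot("top");s=cams.snapshot("side")
cv2.imwrite(f"pics/top{i}.png",t[:,:,::-1]);cv2.imwrite(f"pics/side{i}.png",s[:,:,::-1])
cv2.imwrite(f"pics/z{i}b.png",np.hstack([cv2.resize(s[195:300,210:340,::-1],(440,355)),cv2.resize(t[180:280,265:365,::-1],(355,355))]))
E
python3 look.py 2; python3 d.py
```

```text
time_s: 7.6
eef_pos: [0.4886, -0.0205, 0.0806]
orientation: [[-0.0, 0.251, 0.968], [0.0, 0.968, -0.251], [-1.0, 0.0, -0.0]]
wrist_force: [0.6, -0.0, 0.7]
finger_gap: 0.0005
time_s: 8.2
eef_pos: [0.4884, -0.0203, 0.0762]
orientation: [[0.0, 0.251, 0.968], [-0.0, 0.968, -0.251], [-1.0, -0.0, 0.0]]
wrist_force: [-2.6, 0.5, 7.4]
finger_gap: 0.0005
time_s: 9.3
eef_pos: [0.3887, 0.3162, 0.2155]
orientation: [[0.0, 0.247, 0.969], [-0.0, 0.969, -0.247], [-1.0, -0.0, 0.0]]
wrist_force: [0.7, -0.3, 0.0]
finger_gap: 0.0004
t 9.4 p [0.3894 0.3143 0.2152] F [ 0.1  0.8 -0.2] gap 0.0006 down [-0.001 -0.001 -1.   ]
a [ 0.6518 -0.0079] tool shift to z=.1: [ 115.3 -245.8  334.9]
b [0.5657 0.0428] tool shift to z=.1: [ 115.3 -218.3  238.9]
c [ 0.4882 -0.0201] tool shift to z=.1: [ 115.5 -298.8  179.7]
d [ 0.5743 -0.0708] tool shift to z=.1: [ 115.4 -326.2  275.8]
```

View pics/z2b.png

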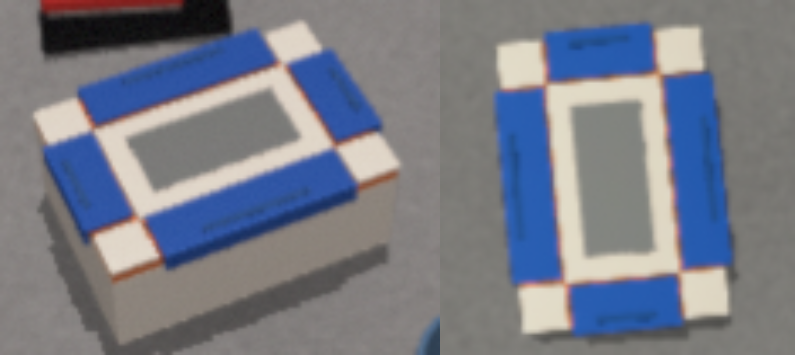

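All four rims now look level, in one equal shade (before, only the -y one had it). A numeric check of shades and object shifts, before against after:

```bash
python3 - <<'E'
from h import *
for n in "02":
    im=cv2.imread(f"pics/top{n}.png")[:,:,::-1].copy(); b=blobs("top",im,(265,175,365,285))
    P=ray("top",[q[0] for q in b],.077)
    for q,p in zip(b,P):
        x,y=map(int,q[0]); print(n,np.round(q[0],1),np.round(q[1],1),p[:2].round(4),im[y-2:y+3,x-3:x+4].mean((0,1)).round())
    print("centre",P.mean(0).round(4))
d=cv2.absdiff(cv2.imread("pics/top0.png"),cv2.imread("pics/top2.png")).max(2)
for k,(x0,y0,x1,y1) in dict(stapler=(220,198,255,265),glue=(295,295,322,322),mug=(375,163,430,218)).items(): print(k,"changed px",(d[y0:y1,x0:x1]>60).sum())
E
```

```text
0 [317.  265.9] [13.3 29.3] [ 0.4946 -0.0196] [ 23.  72. 148.]
0 [289.1 231.6] [52.3 13. ] [0.5666 0.0368] [ 22.  70. 142.]
0 [337.5 227.5] [52.3 11.9] [ 0.5735 -0.0644] [ 34.  84. 160.]
0 [309.8 193.9] [12.5 27.7] [ 0.6453 -0.0083] [ 26.  74. 145.]
centre [ 0.57   -0.0139  0.077 ]
2 [317.  265.8] [11.9 28. ] [ 0.4948 -0.0197] [ 39.  92. 175.]
2 [289.2 231.8] [50.9 11.2] [0.5662 0.0364] [ 41.  92. 171.]
2 [337.5 227.5] [52.3 11.9] [ 0.5735 -0.0643] [ 36.  87. 166.]
2 [309.8 194. ] [11.5 27.2] [ 0.645  -0.0083] [ 38.  89. 169.]
centre [ 0.5699 -0.014   0.077 ]
stapler changed px 0
glue changed px 0
mug changed px 0
```

Three sections changed to the shade of the one already shut, and nothing else moved. Handing in.

```bash
python3 -c "
from station import r
print(r.finish_job())"
```

```text
the job is handed in; nothing more can be done
None
```

I pressed all four rim sections with the closed fingertips to about 76 mm, retreated clear of the box, and handed the job in after about 9.4 s of robot time. No verdict came back.

- **Rims:** In the last pictures, three sections had brightened and become level. They now match the -y section, which was already shut at the start.
- **Other objects:** The box centre moved less than 1 mm in the images, and the stapler, glue stick and mug showed no changed pixels.
- **Forces:** The largest wrist force read was about 8 N. I read it only at the end of each call, so brief peaks in between were not seen. On three sections the reading was back within noise at the end of the press, while the -x end gave 7.4 N of firm contact.
- **Not measured:** I judged the sections shut from their shade and from these forces, not from the joint angles. No check failed or disagreed beyond the roughly 4 mm spread between the two cameras.

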